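Find and press the analyser's concealed tray catch

ROBOT

A 7-joint arm with a two-finger parallel gripper is mounted at the origin on the work surface. World frame = base frame: x ahead of the robot, y to its left, z up, the work surface at z = 0. Lengths are in m, angles in rad, forces in N, time in s.
With the tool pointing down it reaches from about 0.425 to 0.8 m from the base axis. Payload 8.3 kg.
Tool frame: the origin (TCP) lies between the finger pads; the fingertips stand 22 mm ahead of it and the grasp point (between the pads) lies 3 mm ahead of it (tcp_to_tips is the distance from the TCP to the fingertips, in m); z points along the fingers, y is the line along which they close (so a half turn about z gives the same grasp; the last joint's range is limited). The gripper opens to 85 mm and grips with 20 to 120 N. Pads are 22 mm wide; open, the fingers measure 114 mm over their backs; the gripper's body (76 mm by 85 mm) begins 54 mm behind the grasp point. The pads swing forward as they close: fully open they stand 13 mm farther back than shut.
Start: joints at [1.089, 0.383, 0.016, 1.37, -0.006, 1.388, -0.046], TCP at [0.254, -0.571, 0.253] pointing down, gripper open.
Joint ranges: [-2.95, 2.95], [-0.25, 2.06], [-1.52, 1.56], [0.18, 2.33], [-1.44, 4.58], [0.02, 2.06], [-3.01, 3.01]. Speed limits (rad/s): [2.39, 2.39, 3.01, 3.01, 3.14, 3.14, 3.14].

INTERFACE

Orientations are given as a 3x3 rotation matrix whose columns are the frame's x, y, z axes.
In Python, from rig import get_obs, get_image, get_calibration, job_done, tcp_to_tips gives the robot as it stands.
- The arm moves only by the tool arm_command, never from a script. Its argument "steps" is a list of rows, each an object with "twist": the turn, a rotation vector about the tool's x, y, z in degrees, a list of three; "delta_pos": the shift along the tool's x, y, z in cm, a list of three; "claw": the closure in counts, from 0 (fully open) to 255 (shut). A call has 1 to 20 rows; each row shifts and turns the commanded pose from where the row before left it, along the tool's axes as they then stand; what a row does not reach is not made up. A row lasts 1/12 s, in which the tool goes at most 41.7 mm and 7.16 degrees, less where a joint would pass 70% of its speed; a pose out of reach is approached as far as the arm can. A call is refused whole if a number of a shift passes 4.17 or a number of a turn 7.16, either way. A call with a gripper value outside its range is refused whole. The fingers move at their own pace and stop on an object; the grip force is fixed at half the most. Time passes only in rows, so rows that do not move let the fingers close. It gives the time, the measured TCP pose, the force, the opening and the grip force at its end, in the units of the state.
- get_obs(): the state, without advancing time (a new reading comes with each control period).
- get_image(name): name is "scene" or "top" or "wrist"; returns the picture (384x512x3 uint8, blue, green, red); there is no depth.
- get_calibration(name): a dict with "camera_matrix" (3x3 intrinsics, pixels), "rvec" (rotation vector, rad) and "tvec" (3), from world to camera coordinates, as OpenCV has them. Camera axes: x right, y down, z forward; pixel columns grow to the right and rows downward; lengths in m; the calibration is good to about 2 mm. A picture is of the moment at which its call begins: read the wrist's pose just before it. get_calibration takes no time and is no camera call; for the wrist camera it gives the pose at the moment of the call.
- job_done(): hands the job in; it is judged then, once.
The state is a dict: "time": time; "joints": joint angles; "dq": joint speeds; "tau": joint torques, N m; "position": TCP position; "ee_rot": TCP orientation; "wrist_force": force on the tool from outside, world axes, zero at the start; "torque": the same for the moment, N m; "finger_gap": opening from 0.0 (shut) to 1.0 (fully open); "finger_force": force on a finger pad.
Only numpy, scipy, OpenCV 4.12 (cv2) and the standard library are available. Lean on these libraries where they do the work, as an engineer would, in place of code of your own. Each camera call takes 0.05 s, during which the arm holds its last target. There are 200 camera calls.

TASK

The analyser's cartridge tray has no handle: it is freed by a concealed catch, a flush white plate somewhere along the flat white panel on top of the analyser. Feel gently along the panel with your fingertips until you find the plate that gives, press it in so that the tray springs fully out of the front by itself, then let the catch come back up and move clear. Do not touch the tray, and leave everything else on the bench and on the analyser where it stands, picking up nothing.

Things in the scene. Friction and masses are not known exactly. Their poses are not given: they have to be found in the camera images.
- analyser: Long white bench analyser, fixed to the bench: 220 mm deep (its x) x 420 mm long (its y) x 122 mm high; origin under its centre on the bench; its -x side is the front, facing the robot. The middle of its top is a flat white panel, 196 mm (x) by 180 mm (y), 120 mm above the bench; a rim 12 mm wide at front and back and a cover 120 mm long at each end (a dark screen on the -y one, a vial standing on the +y one) stand 2 mm above the panel.
- panel_mid (a point): Centre of the flat panel's surface, 120 mm above the bench; axes as the analyser's. The hidden catch lies with its centre on the line through this point along the analyser's y, anywhere from 60 mm to one side to 60 mm to the other.
- catch (a joint): The concealed catch: a square white plate, 50 x 50 mm, flush with the panel and of the same colour, in a square hole with a gap of 1.5 mm all round (a thin dark outline); its sides are parallel to the analyser's. Value = how far it is pressed in (m): 0 flush, 0.006 fully in. It is sprung straight up: it starts to give at 1.4 N, needs about 4 N fully in, and comes back when let go. The tray is freed at about 4 mm. The panel around it is rigid.
- tray (a joint): Grey-fronted cartridge tray in the middle of the analyser's front, front plate 130 mm wide, 36 mm high, 16 to 52 mm above the bench; value = how far it is out (m): 0 shut, 0.04 fully out. It is latched, and springs out by itself to the front (analyser's -x) within about half a second once the catch frees it, and stays out.
- reagent: Bystander: blue-capped reagent bottle, 44 dia x 85 mm; loose, origin at the centre of its underside.
- specimen_jar: Bystander: red-lidded specimen jar, 48 dia x 55 mm; loose, origin at the centre of its underside.
- tube_rack: Bystander: blue block rack 60 x 160 x 45 mm with five capped blood tubes, 89 mm high in all; loose, origin at the centre of its underside.
- tip_box: Bystander: orange pipette-tip box with clear lid, 87 x 122 x 60 mm; loose, origin at the centre of its underside.
- marker: Bystander: black marker pen with blue cap, 135 mm long, 13 mm thick, lying on the bench in front of the analyser; loose, origin at the centre of its underside.
- vial: Bystander: amber vial with white cap, 25 dia x 36 mm, standing on the analyser's left (+y) end cover; loose, origin at the centre of its underside.
- usb_stick: Bystander: black memory stick 20 x 58 x 9 mm, lying on the bench in front of the analyser; loose, origin at the centre of its underside.

How it is judged:
By the outcome, as a careful person would: the job done as asked, in the order asked, and still so for the second after the job is handed in, with the robot touching nothing.
It also fails if it takes over 48 s, if anything falls off the work surface, if the arm or the gripper's body presses on something with over 40 N, if the wrist force passes 120 N, or if a joint passes its speed limit or range.

## Working session

There is one attempt and no reset: what is moved stays moved. The work goes in short steps, Python scripts to look and compute and a tool call to move; the robot and the scene stay as the last step left them, time stands still between calls to the robot, and variables do not carry over. Pictures are saved under pics/ and viewed, at most 10 in all, crops included, and the job is handed in when it is done.

Besides the shell and the picture viewer there is one more tool, called after ">>>" as name([rows], argument=value, ...), one row to a line, values as JSON. arm_command: Moves the arm, as the interface text tells. Its arguments: {"type":"object","properties":{"steps":{"type":"array"}},"required":["steps"]}

```bash
mkdir -p pics
python3 - <<'E'
from rig import *
import cv2
o=get_obs(); print(o['time'],o['position'],o['ee_rot'],o['wrist_force'],o['finger_gap'],tcp_to_tips)
for n in('scene','top'):
    im=get_image(n); cv2.imwrite(f'pics/{n}0.png',im); c=get_calibration(n); print(n,c)
E
```

```text
0.0 [ 0.25400384 -0.57057088  0.2523066 ] [[ 9.13546914e-01  4.06732523e-01 -8.30892761e-04]
 [ 4.06733368e-01 -9.13545277e-01  1.73009712e-03]
 [-5.53713890e-05 -1.91847670e-03 -9.99998158e-01]] [ 0.52634716  0.97102842 -0.25176214] 0.9985831214772071 0.022
scene {'camera_matrix': array([[392.8810668 ,   0.        , 257.69811789],
       [  0.        , 392.8810668 , 196.09550982],
       [  0.        ,   0.        ,   1.        ]]), 'rvec': array([ 2.35926889,  0.86581762, -0.286341  ]), 'tvec': array([-0.38693582, -0.23644875,  1.49632079])}
top {'camera_matrix': array([[348.39791003,   0.        , 257.13871634],
       [  0.        , 348.39791003, 193.31256448],
       [  0.        ,   0.        ,   1.        ]]), 'rvec': array([ 2.14825093, -2.1074233 ,  0.20802404]), 'tvec': array([-0.03212883,  0.51379656,  0.99730698])}
```

View pics/scene0.png

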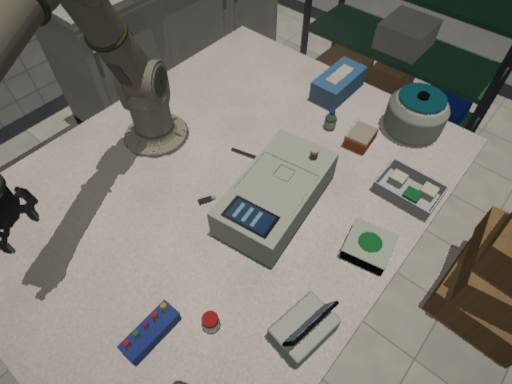

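View pics/top0.png

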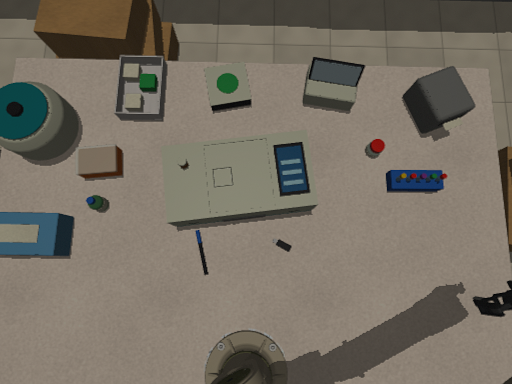

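The analyser is near top-view (165–315, 135–220). The panel spans columns 204–272, and a thin square outline is centred near (222,177). The scene view shows it too, at about (284,173). I'll enlarge it and measure.

```bash
cat > h.py <<'E'
import cv2,numpy as np
from rig import *
def back(name,px,z):
    c=get_calibration(name);R=cv2.Rodrigues(c['rvec'])[0];C=-R.T@c['tvec']
    p=cv2.undistortPoints(np.float64(px).reshape(-1,1,2),c['camera_matrix'],None).reshape(-1,2)
    d=np.c_[p,np.ones(len(p))]@R
    return C+d*((z-C[2])/d[:,2])[:,None]
E
python3 - <<'E'
from h import *
im=cv2.imread('pics/top0.png')[122:228,155:322]
im=cv2.resize(im,None,fx=4.7,fy=4.7,interpolation=cv2.INTER_CUBIC)
cv2.imwrite('pics/crop.png',np.clip(im*1.3,0,255).astype('uint8'))
print(back('top',[[222,177],[204,142],[268,139],[208,212],[273,207]],.12).round(4))
print(back('scene',[[284.5,173]],.12).round(4))
E
```

```text
[[ 0.5455  0.0779  0.12  ]
 [ 0.6473  0.1332  0.12  ]
 [ 0.6603 -0.0501  0.12  ]
 [ 0.4456  0.1128  0.12  ]
 [ 0.4631 -0.0664  0.12  ]]
[[0.5504 0.0766 0.12  ]]
```

View pics/crop.png

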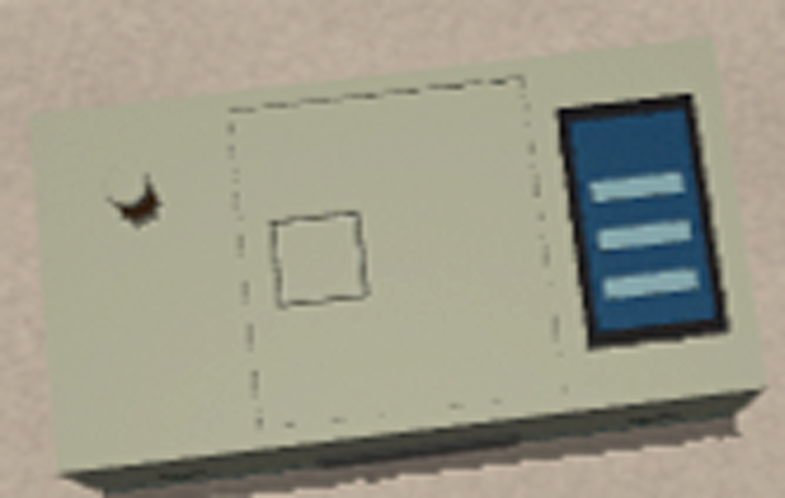

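The outline's corners in the crop are (270,220), (358,211), (370,295) and (280,306), which puts the plate centre at about (222.6,176.6) in the top image, or world (0.547, 0.077). The vial is well clear at crop (138,195). I'll close the fingers and move over it high up.

>>> arm_command([
  {"twist": [0,0,0],"delta_pos": [1.2,-1.1,0],"claw": 255},
  {"twist": [0,0,0],"delta_pos": [2.0,-1.8,0],"claw": 255},
  {"twist": [0,0,0],"delta_pos": [2.8,-2.5,0],"claw": 255},
  {"twist": [0,0,0],"delta_pos": [2.8,-2.5,0],"claw": 255},
  {"twist": [0,0,0],"delta_pos": [2.8,-2.5,0],"claw": 255},
  {"twist": [0,0,0],"delta_pos": [2.8,-2.5,0],"claw": 255},
  {"twist": [0,0,0],"delta_pos": [2.8,-2.5,0],"claw": 255},
  {"twist": [0,0,0],"delta_pos": [2.8,-2.5,0],"claw": 255},
  {"twist": [0,0,0],"delta_pos": [2.8,-2.5,0],"claw": 255},
  {"twist": [0,0,0],"delta_pos": [2.8,-2.5,0],"claw": 255},
  {"twist": [0,0,0],"delta_pos": [2.8,-2.5,0],"claw": 255},
  {"twist": [0,0,0],"delta_pos": [2.8,-2.5,0],"claw": 255},
  {"twist": [0,0,0],"delta_pos": [2.8,-2.5,0],"claw": 255},
  {"twist": [0,0,0],"delta_pos": [2.8,-2.5,0],"claw": 255},
  {"twist": [0,0,0],"delta_pos": [2.8,-2.5,0],"claw": 255},
  {"twist": [0,0,0],"delta_pos": [2.8,-2.5,0],"claw": 255},
  {"twist": [0,0,0],"delta_pos": [2.8,-2.5,0],"claw": 255},
  {"twist": [0,0,0],"delta_pos": [2.8,-2.5,0],"claw": 255},
  {"twist": [0,0,0],"delta_pos": [2.0,-1.8,0],"claw": 255},
  {"twist": [0,0,0],"delta_pos": [1.2,-1.0,0],"claw": 255},
])

```text
time: 1.77
position: [0.5363, 0.0591, 0.253]
ee_rot: [[0.912, 0.411, -0.001], [0.411, -0.912, 0.002], [0.0, -0.002, -1.0]]
wrist_force: [-1.0, 0.6, -0.4]
finger_gap: -0.001
finger_force: 0.0
```

Run:
```python
from h import *
f=lambda c:(np.float64(c)+.5)/4.7+[154.5,121.5]
pl=back('top',f([(270,220),(358,211),(370,295),(280,306)]),.12)
pa=back('top',f([(231,110),(523,78),(566,390),(260,428)]),.12)
for q in(pl,pa):
    print(q.round(4).tolist(),q.mean(0), np.degrees(np.arctan2(*(q[0]-q[3])[1::-1])),np.degrees(np.arctan2(*(q[1]-q[2])[1::-1])))
o=get_obs(); print(o['time'],o['position'],o['ee_rot'].round(3).tolist() if hasattr(o['ee_rot'],'round') else o['ee_rot'],o['wrist_force'],o['finger_gap'])
d=pl.mean(0)-o['position']; print('tool shift cm',np.array(o['ee_rot']).T@d*100)
print(get_calibration('wrist'))
cv2.imwrite('pics/w1.png',get_image('wrist'))
```

```text
[[0.5697, 0.1069, 0.12], [0.5764, 0.0542, 0.12], [0.5249, 0.0454, 0.12], [0.5171, 0.0987, 0.12]] [0.54705753 0.07631228 0.12      ] 8.8162820966766 9.70161176457805
[[0.6382, 0.1335, 0.12], [0.6626, -0.044, 0.12], [0.47, -0.072, 0.12], [0.4438, 0.1074, 0.12]] [0.55365513 0.03124874 0.12      ] 7.6285485942096285 8.27338896263246
1.7667 [0.53630711 0.05908471 0.25296136] [[0.912, 0.411, -0.001], [0.411, -0.912, 0.002], [0.0, -0.002, -1.0]] [-0.97431183  0.61886085 -0.42889986] -0.001288936038000713
tool shift cm [ 1.68460083 -1.10470128 13.29859409]
{'camera_matrix': array([[336.00639401,   0.        , 259.93899992],
       [  0.        , 336.00639401, 190.94741372],
       [  0.        ,   0.        ,   1.        ]]), 'rvec': array([-2.43967723,  1.57647815,  0.22051681]), 'tvec': array([-0.16506274,  0.45787331,  0.51684736])}
```

View pics/w1.png

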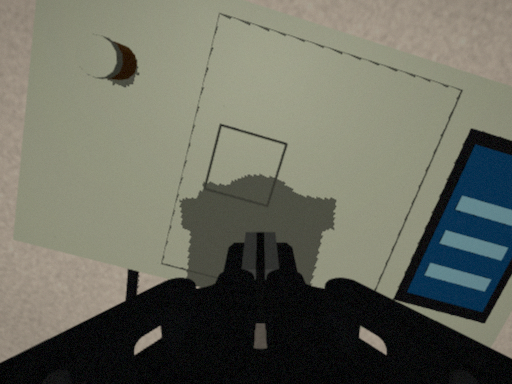

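The wrist view shows the plate outline with corners (220,125), (287,144), (268,205) and (205,188). The vial is at (115,60) and well clear. I'll cross-check the centre, then shift over it.

Run:
```python
from h import *
q=back('wrist',[(220,125),(287,144),(268,205),(205,188)],.12); print(q.round(4).tolist(),q.mean(0))
o=get_obs(); print(np.array(o['ee_rot']).T@(q.mean(0)-o['position'])*100)
```

```text
[[0.567, 0.1083, 0.12], [0.5748, 0.0569, 0.12], [0.525, 0.0498, 0.12], [0.5173, 0.1004, 0.12]] [0.54601985 0.07883773 0.12      ]
[ 1.57738514 -1.21493213 13.2914526 ]
```

The two cameras agree within 3 mm. Next I'll shift over the plate and descend to about 15 mm above it.

>>> arm_command([
  {"twist": [0,0,0],"delta_pos": [0.8,-0.6,0],"claw": 255},
  {"twist": [0,0,0],"delta_pos": [0.8,-0.6,0],"claw": 255},
  {"twist": [0,0,0],"delta_pos": [0,0,1],"claw": 255},
  {"twist": [0,0,0],"delta_pos": [0,0,1.5],"claw": 255},
  {"twist": [0,0,0],"delta_pos": [0,0,1.5],"claw": 255},
  {"twist": [0,0,0],"delta_pos": [0,0,1.5],"claw": 255},
  {"twist": [0,0,0],"delta_pos": [0,0,1.5],"claw": 255},
  {"twist": [0,0,0],"delta_pos": [0,0,1.5],"claw": 255},
  {"twist": [0,0,0],"delta_pos": [0,0,0.8],"claw": 255},
  {"twist": [0,0,0],"delta_pos": [0,0,0],"claw": 255},
  {"twist": [0,0,0],"delta_pos": [0,0,0],"claw": 255},
  {"twist": [0,0,0],"delta_pos": [0,0,0],"claw": 255},
])

```text
time: 2.82
position: [0.5463, 0.0721, 0.1611]
ee_rot: [[0.914, 0.406, 0.001], [0.406, -0.914, 0.0], [0.001, 0.0, -1.0]]
wrist_force: [0.9, -0.4, 0.8]
finger_gap: 0.001
finger_force: 0.0
```

Run:
```python
from h import *
o=get_obs();print(o['position'],o['wrist_force'])
a=get_image('wrist');b=cv2.resize(get_image('top')[122:228,155:322],None,fx=3,fy=3,interpolation=2)
b=cv2.copyMakeBorder(b,0,384-b.shape[0],0,0,0)
s=np.hstack([a,b]);cv2.imwrite('pics/w2.png',cv2.resize(s,None,fx=.78,fy=.78))
```

```text
[0.54626546 0.07209105 0.16111533] [ 0.91951921 -0.3996536   0.75103301]
```

View pics/w2.png

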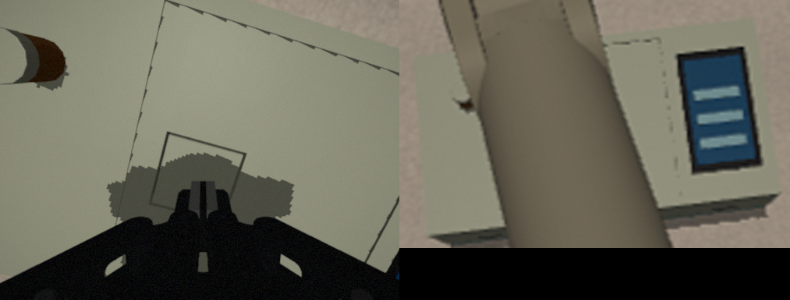

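The fingertips sit over the plate, which spans (150–245, 132–208) in the left half, but slightly to the right of its centre. I'll correct by 5 mm and approach gently.

>>> arm_command([
  {"twist": [0,0,0],"delta_pos": [0.2,-0.5,0],"claw": 255},
  {"twist": [0,0,0],"delta_pos": [0,0,0.5],"claw": 255},
  {"twist": [0,0,0],"delta_pos": [0,0,0.5],"claw": 255},
  {"twist": [0,0,0],"delta_pos": [0,0,0.5],"claw": 255},
  {"twist": [0,0,0],"delta_pos": [0,0,0.2],"claw": 255},
  {"twist": [0,0,0],"delta_pos": [0,0,0],"claw": 255},
  {"twist": [0,0,0],"delta_pos": [0,0,0],"claw": 255},
  {"twist": [0,0,0],"delta_pos": [0,0,0],"claw": 255},
])

```text
time: 3.58
position: [0.5457, 0.0776, 0.1434]
ee_rot: [[0.914, 0.407, 0.0], [0.407, -0.914, 0.0], [0.0, -0.0, -1.0]]
wrist_force: [0.2, -0.2, 0.4]
finger_gap: 0.003
finger_force: 0.0
```

>>> arm_command([
  {"twist": [0,0,0],"delta_pos": [0,0,0.1],"claw": 255},
  {"twist": [0,0,0],"delta_pos": [0,0,0.1],"claw": 255},
  {"twist": [0,0,0],"delta_pos": [0,0,0.1],"claw": 255},
  {"twist": [0,0,0],"delta_pos": [0,0,0],"claw": 255},
  {"twist": [0,0,0],"delta_pos": [0,0,0],"claw": 255},
  {"twist": [0,0,0],"delta_pos": [0,0,0],"claw": 255},
])

```text
time: 4.08
position: [0.5458, 0.0777, 0.1405]
ee_rot: [[0.914, 0.407, 0.001], [0.407, -0.914, 0.0], [0.001, 0.0, -1.0]]
wrist_force: [-0.1, -0.3, 1.4]
finger_gap: -0.002
finger_force: 1.0
```

Light contact at about 1.4 N. I'll press on in millimetre steps.

>>> arm_command([
  {"twist": [0,0,0],"delta_pos": [0,0,0.1],"claw": 255},
  {"twist": [0,0,0],"delta_pos": [0,0,0.1],"claw": 255},
  {"twist": [0,0,0],"delta_pos": [0,0,0],"claw": 255},
  {"twist": [0,0,0],"delta_pos": [0,0,0],"claw": 255},
  {"twist": [0,0,0],"delta_pos": [0,0,0],"claw": 255},
])

```text
time: 4.5
position: [0.5457, 0.0777, 0.1383]
ee_rot: [[0.914, 0.407, 0.0], [0.407, -0.914, 0.0], [0.0, -0.0, -1.0]]
wrist_force: [0.5, 0.3, 2.9]
finger_gap: 0.004
finger_force: 1.3
```

The plate gives under a sprung 2.9 N. I'll press about 1.5 mm more.

>>> arm_command([
  {"twist": [0,0,0],"delta_pos": [0,0,0.1],"claw": 255},
  {"twist": [0,0,0],"delta_pos": [0,0,0.05],"claw": 255},
  {"twist": [0,0,0],"delta_pos": [0,0,0],"claw": 255},
  {"twist": [0,0,0],"delta_pos": [0,0,0],"claw": 255},
  {"twist": [0,0,0],"delta_pos": [0,0,0],"claw": 255},
  {"twist": [0,0,0],"delta_pos": [0,0,0],"claw": 255},
  {"twist": [0,0,0],"delta_pos": [0,0,0],"claw": 255},
  {"twist": [0,0,0],"delta_pos": [0,0,0],"claw": 255},
])

```text
time: 5.17
position: [0.5457, 0.0777, 0.1369]
ee_rot: [[0.914, 0.407, 0.0], [0.407, -0.914, 0.0], [0.0, -0.0, -1.0]]
wrist_force: [0.0, 0.2, 3.2]
finger_gap: -0.004
finger_force: 1.6
```

Run:
```python
from h import *
a=get_image('scene')[110:280,180:350];b=get_image('top')[115:285,150:320]
cv2.imwrite('pics/p3.png',cv2.resize(np.hstack([a,b]),None,fx=2.3,fy=2.3,interpolation=2))
o=get_obs();print(o['position'],o['wrist_force'])
```

```text
[0.54569216 0.07763453 0.13688621] [ 0.34898386 -0.75175144  3.19537055]
```

View pics/p3.png

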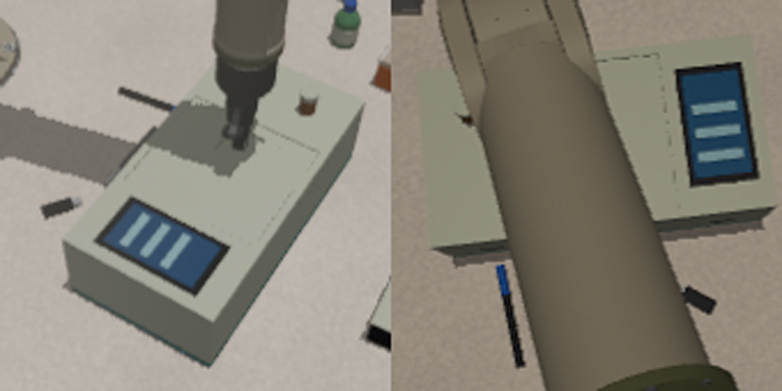

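The scene crop shows something protruding at the front edge, around (105–155, 130–185), which looks like the tray. I'll press 0.5 mm more to be sure, then release straight up and retreat.

>>> arm_command([
  {"twist": [0,0,0],"delta_pos": [0,0,0.05],"claw": 255},
  {"twist": [0,0,0],"delta_pos": [0,0,0],"claw": 255},
  {"twist": [0,0,0],"delta_pos": [0,0,0],"claw": 255},
  {"twist": [0,0,0],"delta_pos": [0,0,0],"claw": 255},
  {"twist": [0,0,0],"delta_pos": [0,0,0],"claw": 255},
  {"twist": [0,0,0],"delta_pos": [0,0,0],"claw": 255},
  {"twist": [0,0,0],"delta_pos": [0,0,-0.2],"claw": 255},
  {"twist": [0,0,0],"delta_pos": [0,0,-0.3],"claw": 255},
  {"twist": [0,0,0],"delta_pos": [0,0,-0.5],"claw": 255},
  {"twist": [0,0,0],"delta_pos": [0,0,-1],"claw": 255},
  {"twist": [0,0,0],"delta_pos": [0,0,-2],"claw": 255},
  {"twist": [0,0,0],"delta_pos": [0,0,-2.5],"claw": 255},
  {"twist": [0,0,0],"delta_pos": [0,0,-2.5],"claw": 255},
  {"twist": [0,0,0],"delta_pos": [0,0,-2.5],"claw": 255},
  {"twist": [0,0,0],"delta_pos": [0,0,-1],"claw": 255},
])

```text
time: 6.52
position: [0.5464, 0.0781, 0.2656]
ee_rot: [[0.913, 0.407, 0.004], [0.407, -0.913, 0.001], [0.004, 0.001, -1.0]]
wrist_force: [0.3, -0.0, -0.4]
finger_gap: -0.001
finger_force: 0.0
```

>>> arm_command([
  {"twist": [0,0,0],"delta_pos": [-1.2,1.0,0],"claw": 255},
  {"twist": [0,0,0],"delta_pos": [-2.5,2.2,0],"claw": 255},
  {"twist": [0,0,0],"delta_pos": [-2.5,2.2,0],"claw": 255},
  {"twist": [0,0,0],"delta_pos": [-2.5,2.2,0],"claw": 255},
  {"twist": [0,0,0],"delta_pos": [-2.5,2.2,0],"claw": 255},
  {"twist": [0,0,0],"delta_pos": [-2.5,2.2,0],"claw": 255},
  {"twist": [0,0,0],"delta_pos": [-2.5,2.2,0],"claw": 255},
  {"twist": [0,0,0],"delta_pos": [-2.5,2.2,0],"claw": 255},
  {"twist": [0,0,0],"delta_pos": [-2.5,2.2,0],"claw": 255},
  {"twist": [0,0,0],"delta_pos": [-2.5,2.2,0],"claw": 255},
  {"twist": [0,0,0],"delta_pos": [-2.5,2.2,0],"claw": 255},
  {"twist": [0,0,0],"delta_pos": [-2.5,2.2,0],"claw": 255},
  {"twist": [0,0,0],"delta_pos": [-2.5,2.2,0],"claw": 255},
  {"twist": [0,0,0],"delta_pos": [-2.5,2.2,0],"claw": 255},
  {"twist": [0,0,0],"delta_pos": [-1.2,1.0,0],"claw": 255},
  {"twist": [0,0,0],"delta_pos": [0,0,0],"claw": 255},
  {"twist": [0,0,0],"delta_pos": [0,0,0],"claw": 255},
])

```text
time: 7.93
position: [0.3505, -0.3442, 0.2609]
ee_rot: [[0.914, 0.405, -0.001], [0.405, -0.914, 0.001], [-0.0, -0.001, -1.0]]
wrist_force: [0.1, 1.2, 0.6]
finger_gap: -0.003
finger_force: 0.0
```

Run:
```python
from h import *
a=get_image('scene')[110:280,180:350];b=get_image('top')[115:285,150:320]
cv2.imwrite('pics/p4.png',cv2.resize(np.hstack([a,b]),None,fx=2.3,fy=2.3,interpolation=2))
o=get_obs();print(o['time'],o['position'],o['wrist_force'],np.abs(o['dq']).max())
```

```text
8.0333 [ 0.35179754 -0.34264678  0.26113774] [ 0.22889284  0.20103942 -0.05313253] 0.011000434114805684
```

View pics/p4.png

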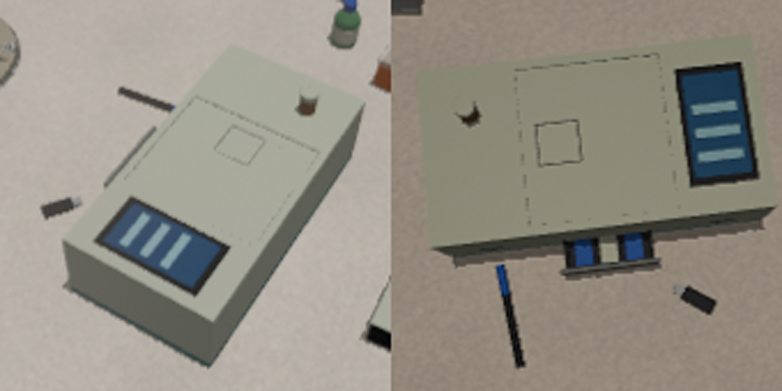

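The tray is out at the front, at (565–660, 235–272) in the right half. The catch plate is flush again at (558,143), and the vial, marker and stick are where they were. Handing in.

```bash
python3 -c "
from rig import *
print(job_done())"
```

```text
the job is handed in; nothing more can be done
None
```

I pressed the hidden catch, the tray sprang out of the front, the catch came back up flush, and the arm is clear with nothing else seen to have moved; I handed the job in at about 8 s.

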